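Seat the pressing roller and lock it with the key

TASK

Tip the standing rubber roller over so that it lies in the V trough of the grey bracket and push it along fully home against the end stop. Then take the blue key from its wooden holder, put its square tip into the recess of the red knob and turn the knob clockwise (seen from above) as far as it goes, so that the yellow arm lies across above the roller; turn it with the key only and do not touch knob or arm with the hand. Finally stand the key back upright in its holder, let go, and leave the glue bottle, the tape and the leather block where they are.

Things in the scene. Friction and masses are not known exactly. Their poses are not given: they have to be found in the camera images.
- bracket: Grey bracket fixed to the table. Origin on the table under the trough's line; x runs along the trough from the loading end to the end stop, z up. Plate 12 mm thick, x -105 to +120, y +-50 mm (to +92 under the knob). Flat loading area x -105 to -20 mm. V trough x -20 to +100 on y = 0. Dark stop: face at x = +100 mm, 70 mm wide, top 42 mm above the table.
- home (a point): Where the roller's middle is when it lies fully home: bracket x = +60, y = 0, z = 32 mm; axes as the bracket. The V trough below has aluminium flanks at 45 degrees, tops 34 mm above the table and 60 mm apart; the lying roller just touches the plate between them (z = 12 mm) and centres itself.
- roller: Loose black rubber roller with aluminium end bands, 40 mm across, 80 mm long, about 0.2 kg. Origin at the centre of one end, z along its axis. It starts upright on the loading area (top 92 mm above the table), axis at bracket x -65 to -45 mm. Pushed near the top towards the stop it tips at 27 degrees and falls into the trough, 35 to 75 mm short of home.
- roller_mid (a point): Middle of the roller, on its axis, 40 mm from either end.
- keeper (a joint): Turn of the red knob and its yellow arm, rad, growing clockwise seen from above, 0 to 1.35 (hard stops). At 0 the arm points roughly along bracket +x, clear of the trough; at 1.35 along bracket -y, straight across above the roller. Starts between 0 and 0.25. Takes about 0.08 N m and stays where it is left.
- recess (a point): Centre of the mouth of the square recess in the top of the red knob (40 mm square, top 84 mm above the table; axis upright at bracket x = +60, y = +62 mm). Recess 17 x 17 mm, 22 mm deep, open upwards; its sides are parallel to this point's x and y, which turn with the knob; x points along the yellow arm.
- keeper_end (a point): Near the tip of the yellow arm, 72 mm from the knob axis. The arm is 16 mm wide, 5 mm thick, its underside 57 mm above the table (the lying roller's top is at 52 mm).
- key: Loose key, 0.12 kg, 78 mm tall, upright in its holder. Origin at the tip's bottom, z up. Square tip 14 mm (sides along x and y), 20 mm long, its lowest 12 mm tapering to 9 mm square; dark collar 34 mm across, z 20 to 24 mm; 16 mm shank; blue handle (see key_grip). Fully in the knob the collar rests on its top, origin 20 mm below the mouth; about 0.25 rad play before it drives.
- key_grip (a point): Middle of the key's flat blue handle, 58 mm above the key's origin; axes as the key. The handle is 32 mm wide along x, 12 mm thick along y, 40 mm tall (z 38 to 78 mm): grip it from above across the 12 mm.
- holder: Wooden block 62 x 62 mm, 26 mm high, fixed; origin on the table under its centre. A round hole 27 mm across goes down through its centre; the key stands with its tip in it and its collar on the top (key origin 6 mm above the table).
- glue: Amber glue bottle with a white cap, 64 mm across, 170 mm tall, standing; origin at its bottom. Leave alone.
- tape: Cream roll of tape lying flat, 100 mm across, 24 mm high; origin at its bottom centre. Leave alone.
- offcut: Tan leather-covered block 90 x 60 x 12 mm lying on the table; origin at its bottom centre. Leave alone.

How it is judged:
By the outcome, as a careful person would: the job done as asked, in the order asked, and still so for the second after the job is handed in, with the robot touching nothing.
It also fails if it takes over 67 s, if anything falls off the work surface, if the arm or the gripper's body presses on something with over 40 N, if the wrist force passes 120 N, or if a joint passes its speed limit or range.

ROBOT

A 7-joint arm with a two-finger parallel gripper is mounted at the origin on the work surface. World frame = base frame: x ahead of the robot, y to its left, z up, the work surface at z = 0. Lengths are in m, angles in rad, forces in N, time in s.
With the tool pointing down it reaches from about 0.425 to 1.025 m from the base axis. Payload 9.4 kg.
Tool frame: the origin (TCP) lies between the finger pads; the fingertips stand 25 mm ahead of it and the grasp point (between the pads) lies 6 mm ahead of it; z points along the fingers, x is the direction in which the jaws open and shut, and the axes are right-handed (so a half turn about z gives the same grasp; the last joint's range is limited). The gripper opens to 93 mm and grips with 3 to 60 N. Pads are 15 mm wide; open, the fingers measure 128 mm over their backs; the gripper's body (75 mm by 188 mm) begins 65 mm behind the grasp point.
Start: joints at [1.187, 0.599, -0.003, 1.599, 0.002, 0.943, -0.08], TCP at [0.219, -0.691, 0.244] pointing down, gripper open.
Joint ranges: [-2.57, 2.57], [-0.35, 1.97], [-1.29, 1.29], [0.11, 2.56], [-1.05, 4.19], [0.11, 1.86], [-2.63, 2.63]. Speed limits (rad/s): [2.22, 2.22, 3.01, 3.01, 3.14, 3.14, 3.14].

INTERFACE

Orientations are given as a unit quaternion [w, x, y, z].
In Python, from bench import monitor, vision, workorder gives the robot as it stands.
- The arm moves only by the shell command python3 -m inch 'ROWS' [FORCE]. ROWS is JSON, a list of rows, each a list of 3 entries, a list of its own where there are three numbers: the opening in per cent of the stroke, from 0 (shut) to 100 (fully open), then the shift along the tool's x, y, z in cm, then the turn about the tool's z in rad. A call has 1 to 5 rows; each row shifts and turns the commanded pose from where the row before left it, along the tool's axes as they then stand; what a row does not reach is not made up. A row lasts 1/10 s, in which the tool goes at most 50 mm and 8.59 degrees, less where a joint would pass 70% of its speed; a pose out of reach is approached as far as the arm can. A call is refused whole if a number of a shift passes 5 or a number of a turn 0.15, either way. A call with a gripper value outside its range is refused whole. The fingers move at their own pace and stop on an object; FORCE is the grip in N (left out, the last holds). Time passes only in rows, so rows that do not move let the fingers close. It gives the time, the measured TCP pose, the force and the opening at its end, in the units of the state.
- monitor.read_state(): the state, without advancing time (a new reading comes with each control period).
- vision.read_camera(name): name is "scene" or "side" or "wrist"; returns the picture (384x512x3 uint8, red, green, blue); there is no depth.
- vision.get_calibration(name): a dict with "K" (3x3 intrinsics, pixels), "rvec" (rotation vector, rad) and "tvec" (3), from world to camera coordinates, as OpenCV has them. Camera axes: x right, y down, z forward; pixel columns grow to the right and rows downward; lengths in m; the calibration is good to about 2 mm. A picture is of the moment at which its call begins: read the wrist's pose just before it. get_calibration takes no time and is no camera call; for the wrist camera it gives the pose at the moment of the call.
- workorder.job_done(): hands the job in, once; it reports no verdict.
Trained networks look in the newest picture that a camera, given by its name, has taken for a name from the list of things; names that differ only in an ending like _2 or _b are one class to them, and where a whole thing is asked for, a point or a joint stands for the part that bears it (a point fixed in the world has none). Each returns a list of dicts, best first, with "confidence" (0 to 1); they miss things now and then, are a little off and sometimes report something else, mostly with a low value. They report only what shows in the picture. A call takes as long as a camera call.
- vision.recognise(query, camera): "rect" ([left, top, right, bottom] as shares, 0 to 1, of the picture: columns of its width, rows of its height, round what is visible of it).
- vision.outline_of(query, camera): "mask" (384x512 bool, what is visible of it) and "rect" ([left, top, right, bottom] as shares, 0 to 1, of the picture: columns of its width, rows of its height, round what is visible of it).
- vision.landmark_of(query, camera): "location" ([column, row] as shares, 0 to 1, of the picture: columns of its width, rows of its height: a listed point, or the origin of a listed thing).
The state is a dict: "clock": time; "joint_pos": joint angles; "qd": joint speeds; "joint_torque": joint torques, N m; "eef_pos": TCP position; "ee_rot": TCP orientation; "wrist_force": force on the tool from outside, world axes, zero at the start; "ft_torque": the same for the moment, N m; "grip_width": opening from 0.0 (shut) to 1.0 (fully open).
Only numpy, scipy, OpenCV 4.12 (cv2) and the standard library are available. Lean on these libraries where they do the work, as an engineer would, in place of code of your own. Each camera call takes 0.05 s, during which the arm holds its last target. There are 200 camera calls.

## Working session

There is one attempt and no reset: what is moved stays moved. The work goes in short steps, Python scripts to look and compute and a shell command to move; the robot and the scene stay as the last step left them, time stands still between calls to the robot, and variables do not carry over. Pictures are saved under pics/ and viewed, about 8 in all and at most 12, crops included, and the job is handed in when it is done.

```bash
ls; mkdir -p pics
cat > h.py <<'E'
import numpy as np,cv2
from bench import monitor,vision,workorder
from scipy.spatial.transform import Rotation as R
def cal(n):
    c=vision.get_calibration(n);return np.array(c["K"]),np.array(c["rvec"]),np.array(c["tvec"])
def ray(c,px):
    K,r,t=c;M=cv2.Rodrigues(r)[0];d=M.T@np.linalg.solve(K,[px[0],px[1],1]);return -M.T@t.ravel(),d/np.linalg.norm(d)
def onz(c,px,z):
    o,d=ray(c,px);return o+d*(z-o[2])/d[2]
def tri(obs):
    A=np.zeros((3,3));b=np.zeros(3)
    for c,px in obs:
        o,d=ray(c,px);P=np.eye(3)-np.outer(d,d);A+=P;b+=P@o
    x=np.linalg.solve(A,b);return x,[np.linalg.norm((np.eye(3)-np.outer(ray(c,p)[1],ray(c,p)[1]))@(x-ray(c,p)[0])) for c,p in obs]
def proj(c,p): return cv2.projectPoints(np.array(p,float).reshape(-1,3),c[1],c[2],c[0],None)[0].reshape(-1,2)
def st():
    s=monitor.read_state();q=s["ee_rot"];Rm=R.from_quat([q[1],q[2],q[3],q[0]]).as_matrix();return s,np.array(s["eef_pos"]),Rm
def lm(q,n):
    r=vision.landmark_of(q,n);return [(np.array(a["location"])*[512,384],round(a["confidence"],2)) for a in r[:2]]
def save(n,f,crop=None,s=1):
    im=vision.read_camera(n)[:,:,::-1]
    if crop: im=im[crop[1]:crop[3],crop[0]:crop[2]]
    cv2.imwrite("pics/"+f,cv2.resize(im,None,fx=s,fy=s))
E
python3 - <<'E'
from h import *
ims=[]
for n in("scene","side"): ims.append(vision.read_camera(n)[:,:,::-1])
cv2.imwrite("pics/a.png",cv2.resize(np.vstack(ims),None,fx=.78,fy=.78))
cs={n:cal(n) for n in("scene","side")}
for q in["bracket","home","roller","roller_mid","recess","keeper_end","key","key_grip","holder","glue","tape","offcut"]:
    o=[];l=[]
    for n in cs:
        r=lm(q,n)
        if r:o.append((cs[n],r[0][0]));l.append((n,r[0][0].round(1),r[0][1]))
    print(q,l, [np.round(v,4) for v in tri(o)] if len(o)>1 else "")
s,p,M=st();print(p,M.round(3),s["clock"])
E
```

```text
pics
bracket [('scene', array([253. , 203.9]), 0.78), ('side', array([259.3, 221.1]), 0.75)] [array([0.5851, 0.0301, 0.0024]), array([0.0023, 0.0023])]
home [('scene', array([249.1, 209.8]), 0.7), ('side', array([274.4, 204.6]), 0.65)] [array([0.6364, 0.0359, 0.0318]), array([0.006, 0.006])]
roller [('scene', array([257.3, 190.9]), 0.76), ('side', array([245.8, 229.1]), 0.84)] [array([0.5339, 0.0221, 0.0087]), array([0.0032, 0.0032])]
roller_mid [('scene', array([254.9, 177.7]), 0.63), ('side', array([244. , 218.7]), 0.58)] [array([0.523 , 0.0104, 0.058 ]), array([0.0014, 0.0014])]
recess [('scene', array([265.2, 204.1]), 0.82), ('side', array([256. , 177.4]), 0.68)] [array([0.6299, 0.0957, 0.0875]), array([0.0032, 0.0032])]
keeper_end [('scene', array([254.5, 223.1]), 0.91), ('side', array([279. , 180.7]), 0.86)] [array([0.6935, 0.0822, 0.0596]), array([0.0034, 0.0034])]
key [('scene', array([178.9, 181.5]), 0.58), ('side', array([335.5, 279.3]), 0.94)] [array([ 0.6003, -0.2327,  0.0095]), array([0.0014, 0.0014])]
key_grip [('scene', array([254.1, 202.9]), 0.38), ('side', array([337.8, 261.5]), 0.79)] [array([ 0.6199, -0.075 , -0.0255]), array([0.1168, 0.1168])]
holder [('scene', array([183.5, 185.3]), 0.6), ('side', array([273.2, 205.3]), 0.43)] [array([ 0.6216, -0.1035,  0.1087]), array([0.0781, 0.0781])]
glue [('scene', array([363.1, 258.8]), 0.96), ('side', array([205.4, 157.2]), 0.63)] [array([ 0.6408,  0.4093, -0.004 ]), array([0.0034, 0.0034])]
tape [('scene', array([376.5, 208.8]), 0.97), ('side', array([152.9, 178.9]), 0.92)] [array([ 0.4412,  0.4013, -0.0046]), array([0.0068, 0.0068])]
offcut [('side', array([407.8, 265.5]), 0.91)] 
[ 0.21892913 -0.6911726   0.24363983] [[ 0.302 -0.953 -0.   ]
 [-0.953 -0.302 -0.   ]
 [ 0.     0.    -1.   ]] 1.3
```

View pics/a.png

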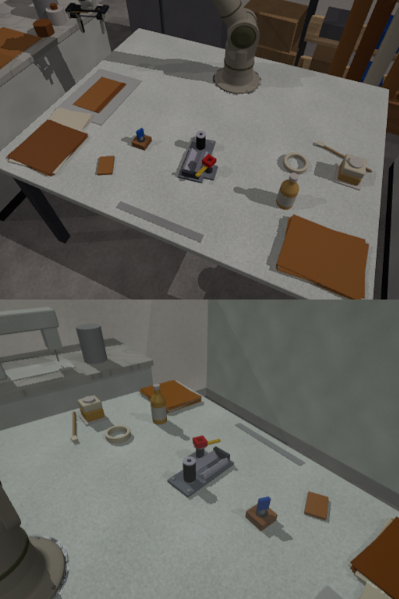

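```bash
python3 -m inch '[[100,[-2.7,-3.8,-0.8],0],[100,[-2.7,-3.8,-0.8],0],[100,[-2.7,-3.8,-0.8],0],[100,[-2.7,-3.8,-0.8],0],[100,[-2.7,-3.8,-0.8],0]]' ; python3 -m inch '[[100,[-2.7,-3.8,-0.8],0],[100,[-2.7,-3.8,-0.8],0],[100,[-2.7,-3.8,-0.8],0.07],[100,[-2.7,-3.8,-0.8],0.07],[100,[-2.7,-3.8,0],0]]'; python3 -m inch '[[0,[-2.7,-3.8,0],0],[0,[-2.7,-3.8,0],0],[0,[0,0,0],0],[0,[0,0,0],0]]'
python3 - <<'E'
from h import *
s,p,M=st();print(p,M.round(3),s["clock"],s["joint_pos"])
c=cal("wrist");save("wrist","b.png",None,1.5)
for q in["bracket","home","roller","roller_mid","recess","keeper_end","key","key_grip","holder","offcut"]:
    print(q,[(a.round(1),b) for a,b in lm(q,"wrist")])
zs=dict(bracket=0,home=.032,roller=.012,roller_mid=.052,recess=.084,keeper_end=.0595,key=.006,key_grip=.064,holder=0)
for q in zs:
    r=lm(q,"wrist")
    if r:print(q,onz(c,r[0][0],zs[q]).round(4),r[0][1])
E
```

```text
clock: 1.8
eef_pos: [0.3602, -0.5035, 0.2841]
ee_rot: [0.0, 0.807, -0.591, 0.0]
wrist_force: [1.0, -0.7, 0.9]
grip_width: 0.998
clock: 2.3
eef_pos: [0.5083, -0.3239, 0.3171]
ee_rot: [-0.0, 0.763, -0.647, 0.001]
wrist_force: [0.4, 0.1, -0.2]
grip_width: 1.001
clock: 2.7
eef_pos: [0.5737, -0.2583, 0.3154]
ee_rot: [0.0, 0.764, -0.645, -0.0]
wrist_force: [-0.8, -1.1, 0.4]
grip_width: 0.703
[ 0.57368232 -0.25833894  0.31537666] [[ 0.169 -0.986 -0.   ]
 [-0.986 -0.169  0.   ]
 [-0.     0.    -1.   ]] 2.7 [ 0.36030646  0.4133952  -0.03941294  1.74737332  0.01909508  0.98156374
 -1.08774045]
bracket [(array([ 89.4, 134.3]), 0.74)]
home [(array([67.4, 94.7]), 0.91)]
roller [(array([ 86.1, 166. ]), 0.7)]
roller_mid [(array([ 73.1, 169.6]), 0.9), (array([239.4, 145. ]), 0.51)]
recess []
keeper_end [(array([23.3, 35.8]), 0.86)]
key [(array([241.4, 148. ]), 0.7), (array([ 90.3, 135.5]), 0.28)]
key_grip [(array([239.9, 145. ]), 0.84)]
holder [(array([236.5, 144.8]), 0.73)]
offcut [(array([303.6,  43.2]), 0.85)]
bracket [0.5774 0.0275 0.    ] 0.74
home [0.6348 0.0417 0.032 ] 0.91
roller [0.5258 0.0247 0.012 ] 0.7
roller_mid [0.5271 0.0196 0.052 ] 0.9
keeper_end [0.7006 0.0806 0.0595] 0.86
key [ 0.598  -0.2257  0.006 ] 0.7
key_grip [ 0.6072 -0.2258  0.064 ] 0.84
holder [ 0.6013 -0.2165  0.    ] 0.73
```

View pics/b.png

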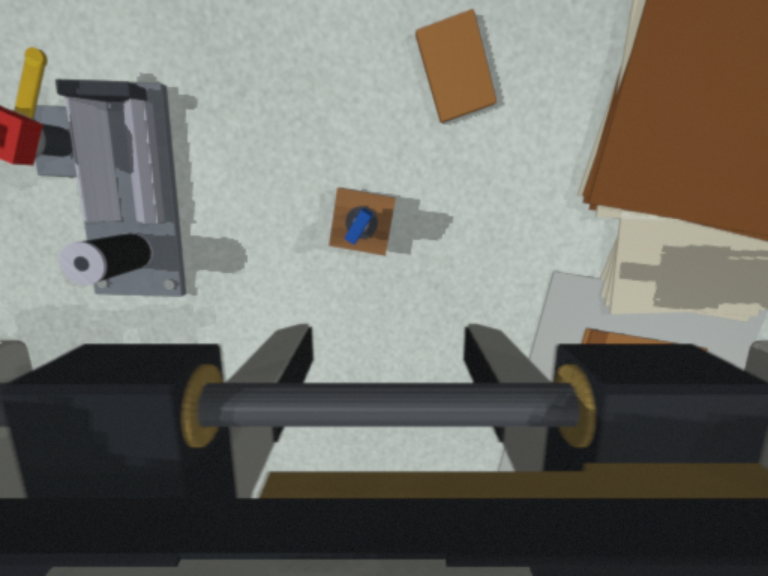

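```bash
python3 -m inch '[[0,[-4.7,1.2,0],0],[0,[-4.7,1.2,0],0],[0,[-4.7,1.2,0],0],[0,[-4.7,1.2,0],0],[0,[-4.7,1.2,0],0]]' ; python3 -m inch '[[0,[-4.5,0.8,0],0],[0,[0,0,0],0],[0,[0,0,0],0]]'
python3 - <<'E'
from h import *
s,p,M=st();print(p,M.round(3),s["clock"],s["joint_pos"].round(2))
c=cal("wrist");save("wrist","c.png",None,1.5)
print(c[0].round(1),ray(c,(256,192)))
zs=dict(bracket=0,home=.032,roller=.012,roller_mid=.052,recess=.084,keeper_end=.0595,key=.006,key_grip=.064,holder=0)
for q in zs:
    r=lm(q,"wrist")
    if r:print(q,r[0][0].round(1),onz(c,r[0][0],zs[q]).round(4),r[0][1])
E
```

```text
clock: 4.2
eef_pos: [0.4739, -0.0361, 0.3158]
ee_rot: [-0.0, 0.764, -0.646, 0.0]
wrist_force: [0.8, 1.5, 0.4]
grip_width: 0.005
clock: 4.5
eef_pos: [0.4595, 0.006, 0.316]
ee_rot: [-0.0, 0.764, -0.645, 0.0]
wrist_force: [-1.0, -0.1, -0.5]
grip_width: 0.005
[0.45953861 0.00604666 0.31596229] [[ 0.169 -0.986  0.001]
 [-0.986 -0.169 -0.   ]
 [ 0.    -0.001 -1.   ]] 4.5 [-0.01  0.19 -0.15  2.09  0.04  0.86 -1.58]
[[268.1   0.  258.5]
 [  0.  268.1 191.5]
 [  0.    0.    1. ]] (array([0.5252796 , 0.01675849, 0.45672423]), array([-0.2400564 , -0.03136832, -0.97025201]))
bracket [256.9  92. ] [0.5759 0.0279 0.    ] 0.65
home [412.3 101.7] [ 0.598  -0.2061  0.032 ] 0.73
roller [255.  125.8] [0.5234 0.0222 0.012 ] 0.67
recess [205.3  30.5] [0.6272 0.1013 0.084 ] 0.96
key [414.4 105.3] [ 0.5977 -0.2247  0.006 ] 0.86
key_grip [438.4 101.3] [ 0.5991 -0.2249  0.064 ] 0.73
holder [412.2 104.1] [ 0.5998 -0.2238  0.    ] 0.86
```

View pics/c.png

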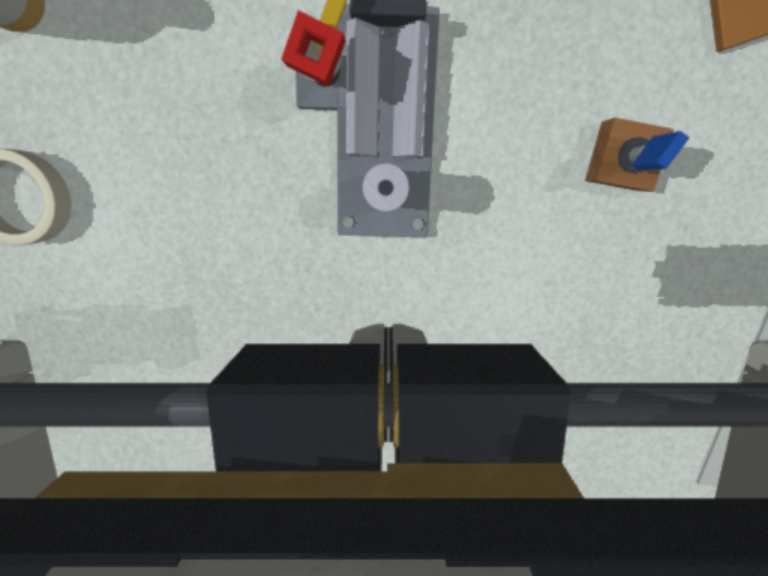

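Run:
```python
from h import *
c=cal("wrist")
f=lambda u,v,z:onz(c,(u/1.5,v/1.5),z)
pts={k:f(*v) for k,v in dict(rtop=(386,187,.092),BL=(338,236,.012),BR=(428,237,.012),R2=(438,20,.012),knobN=(343.5,45,.084),k1=(299,12,.084),k2=(344,41,.084),k3=(326,84,.084),k4=(283,59,.084),rec=(314,49,.084),ledge=(338,107,.012),TL0=(346,154,.012),TR0=(424,156,.012),
 hA=(613,119,.026),hB=(673,130,.026),hC=(653,190,.026),hD=(588,181,.026)).items()}
for k,v in pts.items():print(k,v.round(4))
d=pts['R2']-pts['BR'];print("yaw",np.degrees(np.arctan2(d[1],d[0])))
d=pts['BL']-pts['BR'];print("yaw2",np.degrees(np.arctan2(-d[0],d[1])))
d=pts['TL0']-pts['TR0'];print("yaw3",np.degrees(np.arctan2(-d[0],d[1])))
```

```text
rtop [0.5256 0.0171 0.092 ]
BL [0.4651 0.0611 0.012 ]
BR [ 0.4804 -0.037   0.012 ]
R2 [ 0.6901 -0.0069  0.012 ]
knobN [0.6325 0.0705 0.084 ]
k1 [0.6505 0.1096 0.084 ]
k2 [0.6355 0.0705 0.084 ]
k3 [0.6008 0.081  0.084 ]
k4 [0.6138 0.1189 0.084 ]
rec [0.6256 0.0943 0.084 ]
ledge [0.5959 0.0789 0.012 ]
TL0 [0.5519 0.0644 0.012 ]
TR0 [ 0.5634 -0.0169  0.012 ]
hA [ 0.6278 -0.1955  0.026 ]
hB [ 0.6277 -0.258   0.026 ]
hC [ 0.5681 -0.257   0.026 ]
hD [ 0.5658 -0.1877  0.026 ]
yaw 8.187388048463353
yaw2 8.81136131099625
yaw3 8.046759077601513
```

```bash
python3 -m inch '[[0,[-0.2,0,4.3],0.023],[0,[0,0,4.3],0],[0,[0,0,4.3],0],[0,[0,0,4.3],0],[0,[0,0,4.2],0]]' ; python3 -m inch '[[0,[0,-1.2,0.2],0],[0,[0,-1.2,0],0],[0,[0,-0.8,0],0],[0,[0,-0.4,0],0],[0,[0,0,0],0]]'; python3 -m inch '[[0,[0,-0.8,0],0],[0,[0,-0.8,0],0],[0,[0,-0.8,0],0],[0,[0,-0.5,0],0],[0,[0,-0.5,0],0]]'
python3 - <<'E'
from h import *
s,p,M=st();print(p,M.round(3),s["clock"],s["wrist_force"])
a=vision.read_camera("side")[:,:,::-1];b=vision.read_camera("scene")[:,:,::-1]
cv2.imwrite("pics/d.png",np.hstack([cv2.resize(a[150:270,190:310],None,fx=3.3,fy=3.3),cv2.resize(b[140:260,190:310],None,fx=3.3,fy=3.3)]))
E
```

```text
clock: 5.5
eef_pos: [0.4594, 0.0072, 0.1002]
ee_rot: [-0.0, 0.756, -0.655, 0.0]
wrist_force: [1.8, -0.7, -1.4]
grip_width: 0.005
clock: 6.0
eef_pos: [0.4962, 0.0126, 0.1012]
ee_rot: [-0.001, 0.756, -0.655, 0.001]
wrist_force: [-0.1, -0.0, 0.6]
grip_width: 0.004
clock: 6.5
eef_pos: [0.5291, 0.0175, 0.0995]
ee_rot: [-0.0, 0.756, -0.654, 0.0]
wrist_force: [1.0, 0.1, -0.9]
grip_width: 0.001
[0.52911381 0.01750686 0.09949927] [[ 0.143 -0.99   0.   ]
 [-0.99  -0.143  0.   ]
 [-0.    -0.    -1.   ]] 6.5 [ 0.99853084  0.12955506 -0.92840856]
```

View pics/d.png

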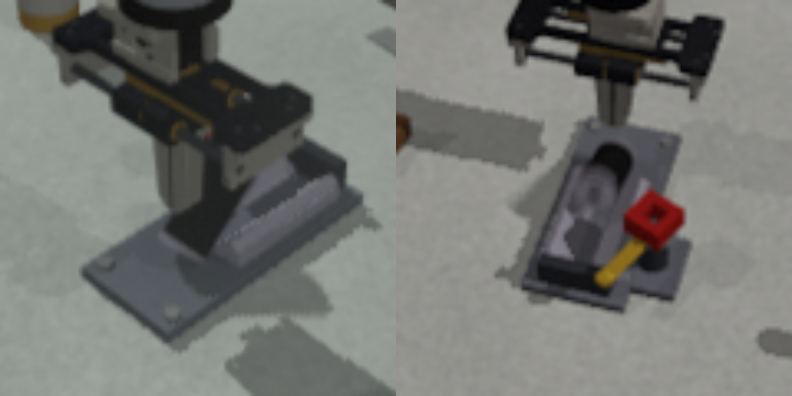

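```bash
python3 -m inch '[[0,[0,0,0],0],[0,[-0.2,2,0],0],[0,[0,2,0],0],[0,[0,0,2.5],0],[0,[0,0,2.2],0]]' ; python3 -m inch '[[0,[0,-1.2,0],0],[0,[0,-1.5,0],0],[0,[0,-1.5,0],0],[0,[0,-1.5,0],0],[0,[0,-1.5,0],0]]'; python3 -m inch '[[0,[0,-1.2,0],0],[0,[0,-0.8,0],0],[0,[0,-0.3,0],0],[0,[0,0,0],0]]'
python3 - <<'E'
from h import *
s,p,M=st();d=np.array([.9893,.146]);r=p[:2]-[.5767,.0274]
print(p,s["clock"],s["wrist_force"],"bx",r@d,"by",r@[-.146,.9893])
a=vision.read_camera("side")[:,:,::-1];b=vision.read_camera("scene")[:,:,::-1]
cv2.imwrite("pics/e.png",np.hstack([cv2.resize(a[150:270,190:310],None,fx=3.3,fy=3.3),cv2.resize(b[140:260,190:310],None,fx=3.3,fy=3.3)]))
E
```

```text
clock: 7.1
eef_pos: [0.4882, 0.0134, 0.0526]
ee_rot: [-0.0, 0.756, -0.655, 0.0]
wrist_force: [0.4, -0.2, 0.4]
grip_width: 0.004
clock: 7.6
eef_pos: [0.5608, 0.024, 0.0536]
ee_rot: [0.0, 0.756, -0.655, -0.0]
wrist_force: [-1.4, -0.4, -0.9]
grip_width: 0.004
clock: 8.0
eef_pos: [0.583, 0.0273, 0.0528]
ee_rot: [-0.0, 0.756, -0.654, 0.0]
wrist_force: [0.6, 0.4, -0.8]
grip_width: 0.007
[0.58302384 0.02731752 0.05277139] 8.0 [ 0.64900122  0.3618621  -0.7744897 ] bx 0.00624413567235127 by -0.0010048751204973273
```

View pics/e.png

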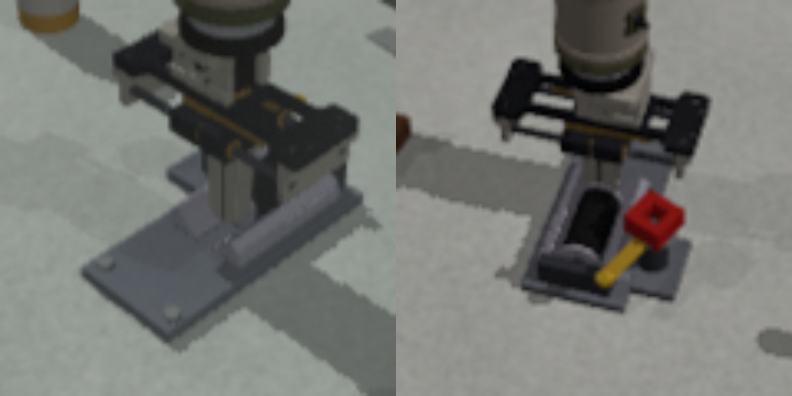

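```bash
for i in 1; do python3 -m inch '[[0,[0,-0.2,0],0],[0,[0,-0.2,0],0],[0,[0,0,0],0]]'; python3 -m inch '[[0,[0,-0.2,0],0],[0,[0,0,0],0]]'; done
python3 - <<'E'
from h import *
s,p,M=st();d=np.array([.9893,.146]);r=p[:2]-[.5767,.0274]
print(p,s["clock"],s["wrist_force"],"bx",r@d)
E
```

```text
clock: 8.4
eef_pos: [0.5865, 0.0278, 0.0525]
ee_rot: [0.0, 0.756, -0.654, -0.0]
wrist_force: [-0.9, -0.4, 0.8]
grip_width: 0.003
clock: 8.6
eef_pos: [0.588, 0.028, 0.0525]
ee_rot: [0.001, 0.756, -0.654, -0.0]
wrist_force: [-3.7, -0.9, 0.9]
grip_width: 0.007
[0.58803803 0.02796443 0.05248113] 8.6 [-3.74079404 -0.94012761  0.85040446] bx 0.011299120986816623
```

```bash
python3 -m inch '[[0,[0,-0.2,0],0],[0,[0,0,0],0]]'; python3 -m inch '[[0,[0,-0.15,0],0],[0,[0,0,0],0]]'
python3 - <<'E'
from h import *
s,p,M=st();d=np.array([.9893,.146]);r=p[:2]-[.5767,.0274]
print(p,s["clock"],s["wrist_force"],"bx",r@d)
E
```

```text
clock: 8.8
eef_pos: [0.5881, 0.028, 0.0524]
ee_rot: [0.002, 0.756, -0.654, -0.001]
wrist_force: [-8.6, -0.7, 6.6]
grip_width: 0.005
clock: 9.0
eef_pos: [0.5882, 0.028, 0.0523]
ee_rot: [0.003, 0.756, -0.654, -0.002]
wrist_force: [-11.9, -0.5, 9.4]
grip_width: 0.004
[0.58816463 0.02796227 0.05231664] 9.0 [-11.93163741  -0.53112202   9.40586593] bx 0.011424051026346967
```

```bash
python3 -m inch '[[0,[0,1,0],0],[0,[0,1,-2],0],[0,[0,0,-4.8],0],[0,[0,0,-4.8],0],[0,[0,0,-4.8],0]]'; python3 -m inch '[[60,[3.5,0.6,-3],0],[60,[4.5,0.6,-1.5],0],[60,[4.5,0.8,-1.5],0],[60,[4.5,0.8,-1.5],0],[60,[4.5,0.8,0],0]]';  python3 -m inch '[[60,[3.1,0.8,0],0],[60,[0,0,0],0],[60,[0,0,0],0]]'
python3 - <<'E'
from h import *
s,p,M=st();print(p,M.round(3),s["clock"])
c=cal("wrist");save("wrist","f.png",(156,40,356,190),4)
for q,z in dict(key=.006,key_grip=.064,holder=0,roller_mid=.032,recess=.084,keeper_end=.0595).items():
    r=lm(q,"wrist")
    if r:print(q,r[0][0].round(1),onz(c,r[0][0],z).round(4),r[0][1])
E
```

```text
clock: 9.5
eef_pos: [0.5726, 0.0259, 0.2185]
ee_rot: [-0.001, 0.756, -0.654, 0.0]
wrist_force: [2.1, 0.7, -0.4]
grip_width: 0.006
clock: 10.0
eef_pos: [0.5686, -0.1944, 0.2942]
ee_rot: [-0.001, 0.756, -0.654, 0.003]
wrist_force: [1.2, -0.2, -0.5]
grip_width: 0.387
clock: 10.3
eef_pos: [0.5641, -0.2246, 0.2916]
ee_rot: [-0.0, 0.756, -0.655, 0.0]
wrist_force: [0.3, 0.1, -0.6]
grip_width: 0.589
[ 0.56409582 -0.22464836  0.29158543] [[ 0.142 -0.99   0.001]
 [-0.99  -0.142 -0.   ]
 [ 0.    -0.001 -1.   ]] 10.3
key [262. 144.] [ 0.6026 -0.2252  0.006 ] 0.92
key_grip [101.3 134.4] [ 0.5886 -0.0082  0.064 ] 0.72
holder [264.2 143.2] [ 0.604  -0.2286  0.    ] 0.7
roller_mid [81.3 92. ] [0.64   0.0378 0.032 ] 0.86
recess [ 3.6 90.5] [0.6271 0.0991 0.084 ] 0.96
keeper_end [326.   36.3] [ 0.7492 -0.2843  0.0595] 0.73
```

View pics/f.png

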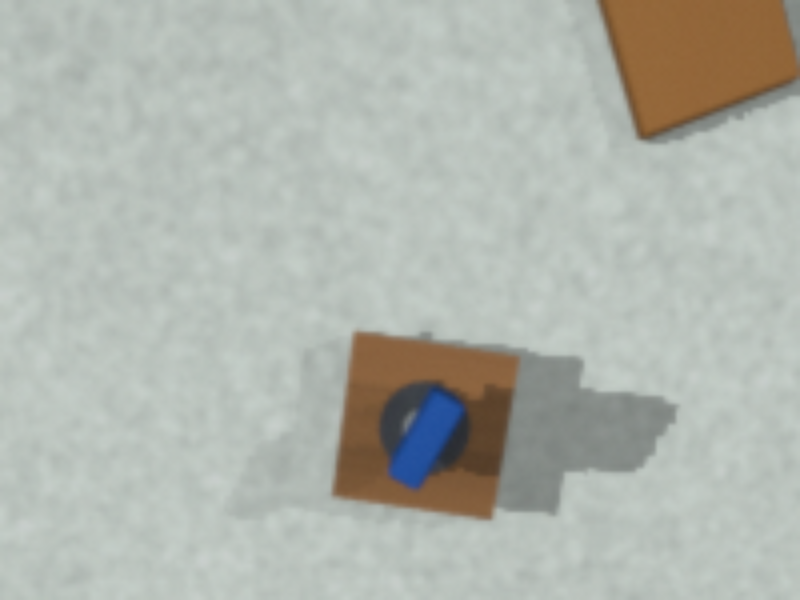

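Run:
```python
from h import *
c=cal("wrist");s,p,M=st()
f=lambda u,v,z:onz(c,(156+(u-1.5)/4,40+(v-1.5)/4),z)
P=[f(*q,.084) for q in[(437,388),(465,405),(418,488),(390,470)]]
for q in P:print(q.round(4))
ctr=np.mean(P,0);ax=(P[0]+P[1]-P[2]-P[3])/2
print(ctr,"len",np.linalg.norm(ax),"key x yaw",np.degrees(np.arctan2(ax[1],ax[0])))
print("collar",f(425,427,.03))
H=[f(*q,.026) for q in[(355,332),(519,355),(492,518),(333,496)]];print(np.mean(H,0))
print("tool x yaw",np.degrees(np.arctan2(M[1,0],M[0,0])))
```

```text
[ 0.6173 -0.2239  0.084 ]
[ 0.6133 -0.2336  0.084 ]
[ 0.5848 -0.2226  0.084 ]
[ 0.5893 -0.2127  0.084 ]
[ 0.60119478 -0.22321533  0.084     ] len 0.030334330835744376 key x yaw -21.460131856650328
collar [ 0.6006086  -0.22320244  0.03      ]
[ 0.60038567 -0.22318082  0.026     ]
tool x yaw -81.66783860167766
```

```bash
for i in 1 2 3; do python3 -m inch '[[60,[0,0,0.9],-0.15],[60,[0,0,0.9],-0.15],[60,[0,0,0.9],-0.15],[60,[0,0,0.9],-0.15],[60,[0,0,0.9],-0.15]]' >/dev/null; done; python3 -m inch '[[60,[0,0,0.5],-0.15],[60,[0,0,0.5],-0.15],[60,[0,0,0],-0.07],[60,[0,0,0],0]]'
python3 - <<'E'
from h import *
s,p,M=st();print(p,M.round(3),s["clock"],s["joint_pos"].round(2))
print("yaw",np.degrees(np.arctan2(M[1,0],M[0,0])),"shift cm",100*M.T@(np.array([.6008,-.2232,.070])-p))
E
```

```text
clock: 12.55
eef_pos: [0.564, -0.2238, 0.1462]
ee_rot: [-0.0, 0.827, 0.562, 0.0]
wrist_force: [0.8, 0.6, 0.3]
grip_width: 0.606
[ 0.56397265 -0.22382726  0.1462392 ] [[ 0.368  0.93  -0.   ]
 [ 0.93  -0.368  0.001]
 [ 0.    -0.001 -1.   ]] 12.55 [ 0.76  0.68 -0.74  1.93  0.64  0.78  0.85]
yaw 68.41877868875507 shift cm [1.40957127 3.4055433  7.62273003]
```

```bash
python3 -m inch '[[60,[0.7,1.7,0],0],[60,[0.7,1.7,0],0],[60,[0,0,2],0],[60,[0,0,2.8],0],[60,[0,0,2.8],0]]' 40; python3 -m inch '[[60,[0,0,0],0],[0,[0,0,0],0],[0,[0,0,0],0],[0,[0,0,0],0],[0,[0,0,0],0]]' 40;python3 -m inch '[[0,[0,0,0],0],[0,[0,0,0],0],[0,[0,0,0],0]]'
python3 - <<'E'
from h import *
s,p,M=st();print(p,M.round(3),s["wrist_force"].round(1),s["ft_torque"],s["grip_width"]*93)
E
```

```text
clock: 13.05
eef_pos: [0.6013, -0.2235, 0.0702]
ee_rot: [0.001, 0.828, 0.561, 0.0]
wrist_force: [-0.1, 0.2, 0.2]
grip_width: 0.6
clock: 13.55
eef_pos: [0.6012, -0.2238, 0.0717]
ee_rot: [0.001, 0.827, 0.562, 0.0]
wrist_force: [-0.2, 0.3, -0.0]
grip_width: 0.305
clock: 13.85
eef_pos: [0.6008, -0.2238, 0.0709]
ee_rot: [0.0, 0.827, 0.562, -0.0]
wrist_force: [-0.7, -0.2, 3.9]
grip_width: 0.128
[ 0.60075731 -0.22379825  0.07090389] [[ 0.369  0.929  0.   ]
 [ 0.929 -0.369 -0.   ]
 [-0.     0.    -1.   ]] [-0.7 -0.2  3.9] [-0.07654397  0.02409363  0.01055147] 11.920398699539703
```

```bash
python3 -m inch '[[0,[0,0,-2],0],[0,[0,0,-4],0],[0,[0,0,-4.5],0],[0,[3,-0.4,-2],0],[0,[4.5,-0.5,-1.5],0]]'; python3 -m inch '[[0,[4.5,-0.5,-1.5],0],[0,[4.5,-0.5,-1.5],0],[0,[4.5,-0.5,-1.5],0],[0,[4.5,-0.5,-1],0],[0,[4.5,-0.5,0],0]]'; python3 -m inch '[[0,[0.7,0,0],0],[0,[0,0,0],0],[0,[0,0,0],0]]'
python3 - <<'E'
from h import *
s,p,M=st();print(p,M.round(3),s["clock"],s["joint_pos"].round(2),s["grip_width"]*93)
c=cal("wrist");save("wrist","g.png",None,1.5)
for q,z in dict(recess=.084,keeper_end=.0595,roller_mid=.032,key=0.2,bracket=0).items():
    r=lm(q,"wrist")
    if r:print(q,r[0][0].round(1),onz(c,r[0][0],z).round(4),r[0][1])
E
```

```text
clock: 14.35
eef_pos: [0.6199, -0.1532, 0.2121]
ee_rot: [0.001, 0.829, 0.559, -0.0]
wrist_force: [1.0, 0.3, -2.0]
grip_width: 0.129
clock: 14.85
eef_pos: [0.6804, 0.0698, 0.2671]
ee_rot: [0.0, 0.827, 0.562, 0.001]
wrist_force: [-0.0, -0.2, -1.7]
grip_width: 0.13
clock: 15.15
eef_pos: [0.682, 0.0728, 0.2648]
ee_rot: [0.0, 0.828, 0.561, -0.001]
wrist_force: [0.2, -1.0, -1.1]
grip_width: 0.129
[0.68204522 0.07276687 0.26483746] [[ 0.37   0.929 -0.001]
 [ 0.929 -0.37  -0.001]
 [-0.002 -0.001 -1.   ]] 15.15 [ 0.29  0.64 -0.79  1.64  0.51  1.08  0.54] 12.036502515697096
recess [262.1 128.5] [0.6259 0.099  0.084 ] 0.57
keeper_end [269.  183.1] [0.6949 0.0818 0.0595] 0.65
roller_mid [224.1 154.8] [0.6402 0.0372 0.032 ] 0.74
key [257.5 209.1] [0.6813 0.0717 0.2   ] 0.57
bracket [205.2 113.7] [0.577  0.0304 0.    ] 0.92
```

View pics/g.png

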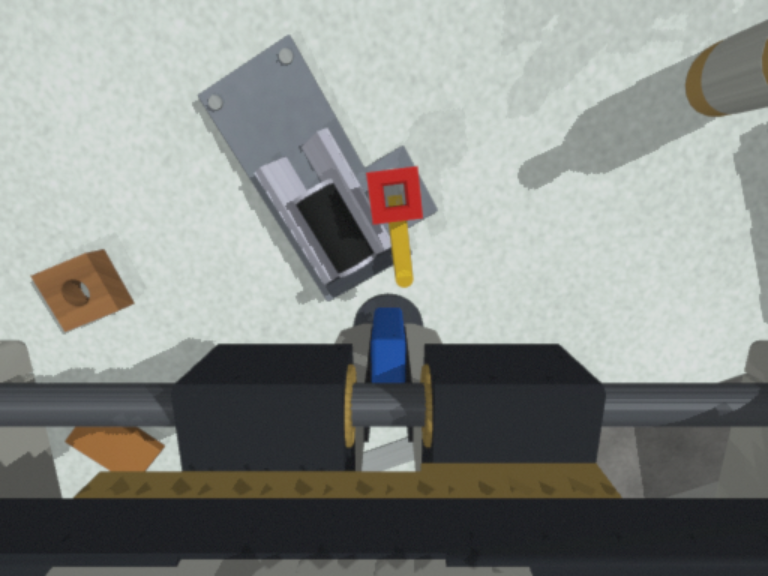

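Run:
```python
from h import *
c=cal("wrist");s,p,M=st()
im=cv2.imread("pics/g.png");hsv=cv2.cvtColor(im,cv2.COLOR_BGR2HSV)
m=((hsv[:,:,0]<6)|(hsv[:,:,0]>174))&(hsv[:,:,1]>150)&(hsv[:,:,2]>150);m[:,:340]=0;m[:,450:]=0;m[300:]=0
cn=max(cv2.findContours(m.astype(np.uint8),0,2)[0],key=cv2.contourArea)
w=np.array([onz(c,(q[0]/1.5,q[1]/1.5),.084)[:2]*1000 for q in cn[:,0]],np.float32)
r=cv2.minAreaRect(w);print("knob mm",r)
e=onz(c,(404/1.5,280/1.5),.0595);print("arm end",e,onz(c,(395/1.5,195/1.5),.084))
```

```text
knob mm ((628.6196899414062, 99.56852722167969), (39.28929901123047, 39.1199836730957), 75.33568572998047)
arm end [0.70022938 0.08080605 0.0595    ] [0.62852473 0.10011845 0.084     ]
```

```bash
python3 -m inch '[[0,[0,0,0],-0.122],[0,[0.4,-2,2.5],0],[0,[0.4,-2,2.5],0],[0,[0.33,-1.93,2.5],0],[0,[0,0,2.5],0]]'; python3 -m inch '[[0,[0,0,0],0],[0,[0,0,0],0],[0,[0,0,0],0]]'
python3 - <<'E'
from h import *
s,p,M=st();print(p,M.round(3),s["clock"],s["wrist_force"])
print("yaw",np.degrees(np.arctan2(M[1,0],M[0,0])),"shift cm",100*M.T@(np.array([.6275,.0988,.129])-p))
c={n:cal(n) for n in("scene","side")}
ims=[]
for n in c:
    im=vision.read_camera(n)[:,:,::-1];u,v=proj(c[n],[.6275,.0988,.1])[0].astype(int)
    ims.append(cv2.resize(im[v-45:v+45,u-45:u+45],(396,396),interpolation=2))
    print(n,[(q,[(a.round(1),b) for a,b in lm(q,n)[:1]]) for q in("recess","key")],proj(c[n],[[.6275,.0988,.084],[*p[:2],p[2]-.0649]]).round(1).tolist())
cv2.imwrite("pics/h.png",np.hstack(ims))
E
```

```text
clock: 15.95
eef_pos: [0.6257, 0.1011, 0.1653]
ee_rot: [-0.0, 0.791, 0.612, -0.0]
wrist_force: [0.9, -0.2, -1.0]
grip_width: 0.126
clock: 16.25
eef_pos: [0.6289, 0.1002, 0.1669]
ee_rot: [0.0, 0.792, 0.611, 0.001]
wrist_force: [0.0, 0.3, -1.7]
grip_width: 0.129
[0.62889054 0.10020767 0.16691037] [[ 0.254  0.967  0.002]
 [ 0.967 -0.254  0.001]
 [ 0.001  0.002 -1.   ]] 16.25 [ 0.01326083  0.25737857 -1.74510607]
yaw 75.29282064927554 shift cm [-0.17511021 -0.10482635  3.79070667]
scene [('recess', [(array([269.4, 205.1]), 0.76)]), ('key', [(array([250.5, 208.3]), 0.69)])] [[267.4, 204.2], [267.8, 200.8]]
side [('recess', [(array([256.9, 178.7]), 0.68)]), ('key', [(array([258.5, 171.3]), 0.7)])] [[255.7, 178.6], [255.8, 172.8]]
```

View pics/h.png

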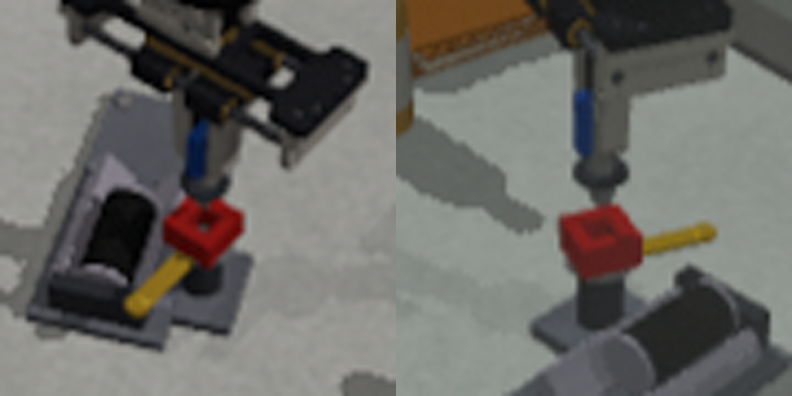

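```bash
python3 -m inch '[[0,[-0.12,-0.08,1],0],[0,[0,0,0.8],0],[0,[0,0,0],0],[0,[0,0,0],0]]'; python3 -m inch '[[0,[0,0,0.5],0],[0,[0,0,0],0]]'; python3 -m inch '[[0,[0,0,0.4],0],[0,[0,0,0],0]]'
```

```text
clock: 16.95
eef_pos: [0.6265, 0.0993, 0.147]
ee_rot: [-0.0, 0.791, 0.611, -0.0]
wrist_force: [0.6, -0.5, -2.1]
grip_width: 0.126
clock: 17.15
eef_pos: [0.6266, 0.0992, 0.1421]
ee_rot: [-0.0, 0.792, 0.611, -0.0]
wrist_force: [-0.2, -0.4, -2.3]
grip_width: 0.127
clock: 17.35
eef_pos: [0.6266, 0.0992, 0.1382]
ee_rot: [-0.0, 0.792, 0.611, -0.0]
wrist_force: [0.3, -0.8, -0.6]
grip_width: 0.127
```

```bash
python3 -m inch '[[0,[0,0,0.4],0],[0,[0,0,0],0]]'; python3 -m inch '[[0,[0,0,0.4],0],[0,[0,0,0],0]]';  python3 -c "
from h import *
s,p,M=st();print(s['wrist_force'].round(1),s['ft_torque'].round(3))"
```

```text
clock: 17.55
eef_pos: [0.6265, 0.0992, 0.1341]
ee_rot: [-0.0, 0.792, 0.611, -0.0]
wrist_force: [-0.1, -0.7, -1.0]
grip_width: 0.125
clock: 17.75
eef_pos: [0.6265, 0.0992, 0.1301]
ee_rot: [-0.0, 0.791, 0.611, -0.0]
wrist_force: [-0.3, 0.4, -1.3]
grip_width: 0.127
[-0.3  0.4 -1.3] [-0.011 -0.142  0.017]
```

```bash
for i in 1 2; do python3 -m inch '[[0,[0,0,0],0.1],[0,[0,0,0],0.1],[0,[0,0,0],0.1],[0,[0,0,0],0.1],[0,[0,0,0],0]]';  python3 -c "
from h import *
s,p,M=st();print(s['wrist_force'].round(1),s['ft_torque'].round(3),np.degrees(np.arctan2(M[1,0],M[0,0])))"; done
```

```text
clock: 18.25
eef_pos: [0.6276, 0.0996, 0.1309]
ee_rot: [0.0, 0.897, 0.441, 0.001]
wrist_force: [3.7, 0.4, -3.1]
grip_width: 0.127
[ 3.7  0.4 -3.1] [-0.002 -1.095  0.067] 52.359582999218226
clock: 18.75
eef_pos: [0.6275, 0.0995, 0.1309]
ee_rot: [0.0, 0.967, 0.255, 0.001]
wrist_force: [3.3, -0.5, -2.2]
grip_width: 0.127
[ 3.3 -0.5 -2.2] [-0.115 -1.055  0.023] 29.591599009970178
```

```bash
python3 -m inch '[[0,[0,0,0],0.1],[0,[0,0,0],0.1],[0,[0,0,0],0.1],[0,[0,0,0],0.05],[0,[0,0,0],0]]';  python3 -c "
from h import *
s,p,M=st();print(s['wrist_force'].round(1),s['ft_torque'].round(3),np.degrees(np.arctan2(M[1,0],M[0,0])))"; python3 -m inch '[[0,[0,0,0],0.05],[0,[0,0,0],0.05],[0,[0,0,0],0]]';  python3 -c "
from h import *
s,p,M=st();print(s['wrist_force'].round(1),s['ft_torque'].round(3),np.degrees(np.arctan2(M[1,0],M[0,0])))"
```

```text
clock: 19.25
eef_pos: [0.6274, 0.0994, 0.1309]
ee_rot: [0.0, 0.996, 0.084, 0.001]
wrist_force: [2.9, -0.4, -0.5]
grip_width: 0.127
[ 2.9 -0.4 -0.5] [-0.139 -1.035  0.021] 9.671850263771743
clock: 19.55
eef_pos: [0.6273, 0.0994, 0.1308]
ee_rot: [-0.0, 0.999, 0.034, 0.001]
wrist_force: [3.5, -0.4, -0.3]
grip_width: 0.125
[ 3.5 -0.4 -0.3] [-0.23  -1.098  0.103] 3.9244708780012787
```

```bash
for i in 1; do python3 -m inch '[[0,[0,0,0],0.04],[0,[0,0,0],0]]';  python3 -c "
from h import *
s,p,M=st();print(s['wrist_force'].round(1),s['ft_torque'].round(3),np.degrees(np.arctan2(M[1,0],M[0,0])))"; python3 -m inch '[[0,[0,0,0],0.04],[0,[0,0,0],0]]';  python3 -c "
from h import *
s,p,M=st();print(s['wrist_force'].round(1),s['ft_torque'].round(3),np.degrees(np.arctan2(M[1,0],M[0,0])))"; python3 -m inch '[[0,[0,0,0],0.04],[0,[0,0,0],0]]';  python3 -c "
from h import *
s,p,M=st();print(s['wrist_force'].round(1),s['ft_torque'].round(3),np.degrees(np.arctan2(M[1,0],M[0,0])))"; done
```

```text
clock: 19.75
eef_pos: [0.6273, 0.0994, 0.1308]
ee_rot: [-0.0, 1.0, 0.014, 0.0]
wrist_force: [4.2, -0.1, 0.0]
grip_width: 0.127
[ 4.2 -0.1  0. ] [-0.245 -1.146  0.07 ] 1.6202168909819432
clock: 19.95
eef_pos: [0.6272, 0.0993, 0.1308]
ee_rot: [-0.0, 1.0, -0.006, 0.0]
wrist_force: [5.1, -0.6, 0.3]
grip_width: 0.125
[ 5.1 -0.6  0.3] [-0.231 -1.26   0.083] -0.7057614940728136
clock: 20.15
eef_pos: [0.6272, 0.0994, 0.1308]
ee_rot: [-0.0, 1.0, -0.026, 0.0]
wrist_force: [5.1, -1.0, 1.8]
grip_width: 0.126
[ 5.1 -1.   1.8] [-0.245 -1.314  0.031] -3.017244868424257
```

```bash
python3 -m inch '[[0,[0,0,0],0.04],[0,[0,0,0],0]]';  python3 -c "
from h import *
s,p,M=st();print(s['wrist_force'].round(1),s['ft_torque'].round(3),np.degrees(np.arctan2(M[1,0],M[0,0])))"; python3 -m inch '[[0,[0,0,0],0.04],[0,[0,0,0],0]]';  python3 - <<'E'
from h import *
s,p,M=st();print(s['wrist_force'].round(1),s['ft_torque'].round(3),np.degrees(np.arctan2(M[1,0],M[0,0])))
ims=[]
for n in ("scene","side"):
    im=vision.read_camera(n)[:,:,::-1];u,v=proj(cal(n),[.6275,.08,.08])[0].astype(int)
    ims.append(cv2.resize(im[v-45:v+45,u-45:u+45],(396,396),interpolation=2))
    for q in("recess","keeper_end"):print(n,q,[(a.round(1),b) for a,b in lm(q,n)[:1]])
a=np.radians(-81.6);e=[.628+.072*np.cos(a),.0992+.072*np.sin(a),.0595]
print([proj(cal(n),e) for n in("scene","side")])
cv2.imwrite("pics/i.png",np.hstack(ims))
E
```

```text
clock: 20.35
eef_pos: [0.6272, 0.0994, 0.1308]
ee_rot: [-0.0, 0.999, -0.046, 0.0]
wrist_force: [6.5, -1.8, 0.5]
grip_width: 0.127
[ 6.5 -1.8  0.5] [-0.288 -1.335  0.052] -5.320385774802827
clock: 20.55
eef_pos: [0.6271, 0.0994, 0.1308]
ee_rot: [-0.0, 0.998, -0.066, 0.0]
wrist_force: [4.8, 0.0, 1.0]
grip_width: 0.128
[4.8 0.  1. ] [-0.196 -1.316  0.146] -7.625003905586636
scene recess [(array([270.5, 205.2]), 0.7)]
scene keeper_end [(array([246.4, 205.4]), 0.71)]
side recess [(array([257.7, 177.9]), 0.57)]
side keeper_end [(array([276.1, 198.8]), 0.51)]
[array([[244.54266146, 204.508089  ]]), array([[275.10488033, 197.06908326]])]
```

View pics/i.png

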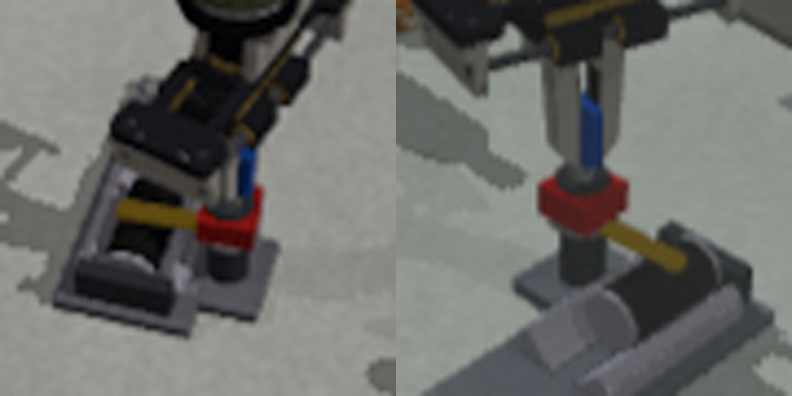

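```bash
for i in 1; do python3 -m inch '[[0,[0,0,0],0.04],[0,[0,0,0],0]]';  python3 -c "
from h import *
s,p,M=st();print(s['wrist_force'].round(1),s['ft_torque'].round(3),np.degrees(np.arctan2(M[1,0],M[0,0])))"; python3 -m inch '[[0,[0,0,0],0.04],[0,[0,0,0],0]]';  python3 -c "
from h import *
s,p,M=st();print(s['wrist_force'].round(1),s['ft_torque'].round(3),np.degrees(np.arctan2(M[1,0],M[0,0])),lm('keeper_end','scene'),lm('keeper_end','side'))"; done
```

```text
clock: 21.05
eef_pos: [0.6271, 0.0993, 0.1308]
ee_rot: [-0.0, 0.996, -0.086, 0.0]
wrist_force: [5.4, 0.2, 1.5]
grip_width: 0.123
[5.4 0.2 1.5] [-0.254 -1.351  0.067] -9.924369859197592
clock: 21.25
eef_pos: [0.6271, 0.0993, 0.1308]
ee_rot: [-0.0, 0.994, -0.106, 0.0]
wrist_force: [4.5, -0.3, 1.5]
grip_width: 0.124
[ 4.5 -0.3  1.5] [-0.33  -1.363  0.099] -12.22122497198321 [(array([246.4256, 205.4016]), 0.71)] [(array([276.1216, 198.7968]), 0.51)]
```

Run:
```python
from h import *
ims=[]
for n in ("scene","side"):
    im=vision.read_camera(n)[:,:,::-1];u,v=proj(cal(n),[.6275,.08,.08])[0].astype(int)
    ims.append(cv2.resize(im[v-45:v+45,u-45:u+45],(396,396),interpolation=2))
    for q in("recess","keeper_end"):print(n,q,[(a.round(1),b) for a,b in lm(q,n)[:1]])
for y in(-60,-70,-76,-81.6,-86):
    a=np.radians(y);e=[.628+.072*np.cos(a),.0992+.072*np.sin(a),.0595];print(y,[proj(cal(n),e).round(1) for n in("scene","side")])
a=cv2.imread("pics/i.png");b=np.hstack(ims);cv2.imwrite("pics/j.png",b);np.save("j.npy",b)
# yellow arm direction in both frames via hsv
for nm,im in(("i",a),("j",b)):
    h=cv2.cvtColor(im,cv2.COLOR_BGR2HSV);m=(h[:,:,0]>17)&(h[:,:,0]<32)&(h[:,:,1]>150)&(h[:,:,2]>60)
    for k in(0,1):
        mm=m[150:,396*k:396*k+396].copy();n,l,s,cc=cv2.connectedComponentsWithStats(mm.astype(np.uint8));j=1+s[1:,4].argmax()
        v,u=np.where(l==j);print(nm,k,s[j],cv2.fitLine(np.c_[u,v].astype(np.float32),2,0,.01,.01).ravel().round(3))
```

```text
scene recess [(array([185.7, 181.5]), 0.68)]
scene keeper_end [(array([245.9, 202.7]), 0.65)]
side recess [(array([276.2, 199. ]), 0.73)]
side keeper_end [(array([275. , 200.4]), 0.52)]
-60 [array([[243.7, 211.4]]), array([[280.3, 192. ]])]
-70 [array([[243.7, 208.2]]), array([[278.3, 194.5]])]
-76 [array([[244. , 206.3]]), array([[276.8, 195.9]])]
-81.6 [array([[244.5, 204.5]]), array([[275.1, 197.1]])]
-86 [array([[245.1, 203.2]]), array([[273.6, 198. ]])]
i 0 [ 117   49   79   30 1425] [  0.985   0.17  155.568  63.851]
i 1 [ 205   72   84   48 1293] [  0.901   0.434 248.633  95.601]
j 0 [ 119   43   76   33 1390] [  0.975   0.222 155.346  59.268]
j 1 [ 204   72   80   51 1244] [  0.87    0.493 245.318  98.965]
```

View pics/j.png

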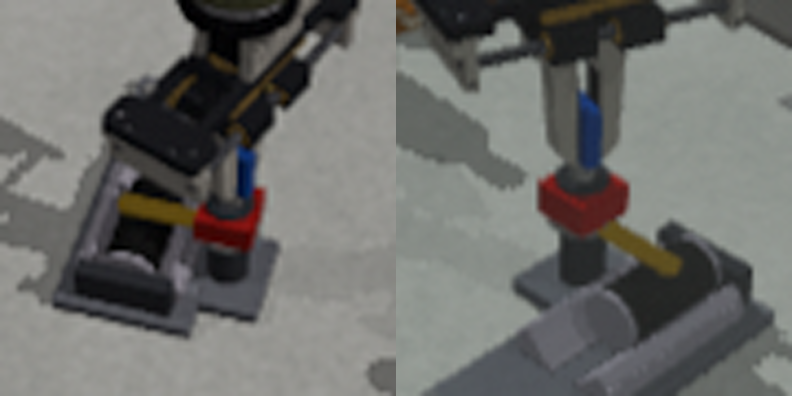

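```bash
cat > q.py <<'E'
from h import *
s,p,M=st();print(s['wrist_force'].round(1),s['ft_torque'].round(3),np.degrees(np.arctan2(M[1,0],M[0,0])).round(2))
E
python3 -m inch '[[0,[0,0,0],0.04],[0,[0,0,0],0],[0,[0,0,0],0]]' >/dev/null; python3 q.py; python3 -m inch '[[0,[0,0,0],0.04],[0,[0,0,0],0],[0,[0,0,0],0]]'>/dev/null; python3 q.py;python3 -m inch '[[0,[0,0,0],0.04],[0,[0,0,0],0],[0,[0,0,0],0]]'>/dev/null; python3 q.py
```

```text
[ 4.4 -0.6  1.5] [-0.277 -1.408  0.102] -14.44
[ 4.5 -0.8  0.9] [-0.269 -1.429  0.142] -16.79
[5.  0.4 1.3] [-0.257 -1.399  0.218] -19.07
```

```bash
cat > arm.py <<'E'
from h import *
from scipy.optimize import minimize_scalar as ms
for n in("scene","side"):
    c=cal(n);im=vision.read_camera(n)[:,:,::-1];u0,v0=proj(c,[.6275,.08,.08])[0].astype(int)
    cr=cv2.resize(im[v0-45:v0+45,u0-45:u0+45],(396,396),interpolation=2)
    h=cv2.cvtColor(cr,cv2.COLOR_BGR2HSV);m=(h[:,:,0]>17)&(h[:,:,0]<32)&(h[:,:,1]>150)&(h[:,:,2]>60);m[:150]=0
    k,l,s,cc=cv2.connectedComponentsWithStats(m.astype(np.uint8));j=1+s[1:,4].argmax()
    v,u=np.where(l==j);f=cv2.fitLine(np.c_[u,v].astype(np.float32),2,0,.01,.01).ravel();ang=np.degrees(np.arctan2(f[1],f[0]))%180
    def pa(y):
        a=np.radians(y);d=np.array([np.cos(a),np.sin(a)]);P=proj(c,[[*(np.array([.628,.099])+r*d),.0615] for r in(.03,.075)]);e=P[1]-P[0];return np.degrees(np.arctan2(e[1],e[0]))%180
    r=ms(lambda y:(pa(y)-ang)**2,bounds=(-110,-40),method="bounded");print(n,"arm yaw",round(r.x,1),round(r.fun,3))
E
python3 arm.py; python3 -m inch '[[0,[0,0,0],0.05],[0,[0,0,0],0],[0,[0,0,0],0]]' >/dev/null; python3 q.py; python3 -m inch '[[0,[0,0,0],0.05],[0,[0,0,0],0],[0,[0,0,0],0]]'>/dev/null; python3 q.py; python3 arm.py
```

```text
scene arm yaw -82.4 0.0
side arm yaw -80.7 0.0
[5.6 0.  0.9] [-0.296 -1.421  0.166] -21.94
[ 4.9 -0.4 -1.1] [-0.255 -1.426  0.267] -24.8
scene arm yaw -82.3 0.0
side arm yaw -81.1 0.0
```

```bash
python3 -m inch '[[0,[0,0,0],0.06],[0,[0,0,0],0],[0,[0,0,0],0]]'>/dev/null; python3 q.py; python3 arm.py; for i in 1 ; do python3 -m inch '[[0,[0,0,0],-0.1],[0,[0,0,0],0],[0,[0,0,0],0]]'>/dev/null; python3 q.py;  python3 -m inch '[[0,[0,0,0],-0.1],[0,[0,0,0],0],[0,[0,0,0],0]]'>/dev/null; python3 q.py; python3 -m inch '[[0,[0,0,0],-0.1],[0,[0,0,0],0],[0,[0,0,0],0]]'; python3 q.py; done; python3 arm.py
```

```text
[ 5.5 -0.5  0.4] [-0.277 -1.437  0.228] -28.25
scene arm yaw -82.3 0.0
side arm yaw -81.0 0.0
[ 5.3 -0.8  1. ] [-0.179 -1.508  0.066] -22.58
[ 5.9 -1.1  0.3] [-0.204 -1.509  0.018] -16.85
clock: 24.65
eef_pos: [0.6272, 0.0993, 0.1306]
ee_rot: [-0.0, 0.995, -0.097, 0.0]
wrist_force: [5.6, -0.7, -0.8]
grip_width: 0.124
[ 5.6 -0.7 -0.8] [-0.166 -1.556  0.052] -11.12
scene arm yaw -66.7 0.0
side arm yaw -65.4 0.0
```

```bash
python3 -m inch '[[0,[0.1,0,0],0],[0,[0,0,0],0]]'>/dev/null; python3 q.py;python3 -m inch '[[0,[0.1,0,0],0],[0,[0,0,0],0]]'; python3 q.py
```

```text
[2.1 0.5 2.8] [-0.023 -0.742 -0.057] -11.13
clock: 25.15
eef_pos: [0.6275, 0.0993, 0.1305]
ee_rot: [0.0, 0.995, -0.097, -0.001]
wrist_force: [-0.6, 0.8, 5.9]
grip_width: 0.128
[-0.6  0.8  5.9] [ 0.066  0.137 -0.034] -11.13
```

```bash
python3 -m inch '[[0,[0,0,-0.1],0],[0,[0,0,0],0.08],[0,[0,0,0],0.08],[0,[0,0,0],0.08],[0,[0,0,0],0]]'; python3 q.py; python3 arm.py; python3 -m inch '[[0,[0,0,0],0.06],[0,[0,0,0],0],[0,[0,0,0],0]]'; python3 q.py; python3 arm.py
```

```text
clock: 25.65
eef_pos: [0.6274, 0.0993, 0.1307]
ee_rot: [0.0, 0.976, -0.216, -0.001]
wrist_force: [0.6, 1.4, -5.2]
grip_width: 0.124
[ 0.6  1.4 -5.2] [ 0.418 -0.074  0.001] -24.94
scene arm yaw -80.7 0.0
side arm yaw -79.2 0.0
clock: 26.05
eef_pos: [0.6274, 0.0992, 0.1308]
ee_rot: [0.0, 0.97, -0.243, -0.001]
wrist_force: [-2.8, 3.2, -8.4]
grip_width: 0.125
[-2.8  3.2 -8.4] [0.839 0.58  0.178] -28.17
scene arm yaw -82.3 0.0
side arm yaw -81.1 0.0
```

```bash
python3 -m inch '[[0,[0,0,0.1],0],[0,[0,0,0],0],[25,[0,0,0],0],[25,[0,0,0],0],[25,[0,0,0],0]]'; python3 q.py; python3 arm.py
python3 - <<'E'
from h import *
ims=[]
for n in ("scene","side"):
    im=vision.read_camera(n)[:,:,::-1];u,v=proj(cal(n),[.6275,.08,.1])[0].astype(int)
    ims.append(cv2.resize(im[v-45:v+45,u-45:u+45],(396,396),interpolation=2))
cv2.imwrite("pics/k.png",np.hstack(ims))
E
```

```text
clock: 26.65
eef_pos: [0.6298, 0.0983, 0.1313]
ee_rot: [-0.0, 0.969, -0.245, 0.001]
wrist_force: [0.4, 0.6, 0.7]
grip_width: 0.246
[0.4 0.6 0.7] [-0.019 -0.075  0.007] -28.39
scene arm yaw -82.3 0.0
side arm yaw -81.4 0.0
```

View pics/k.png

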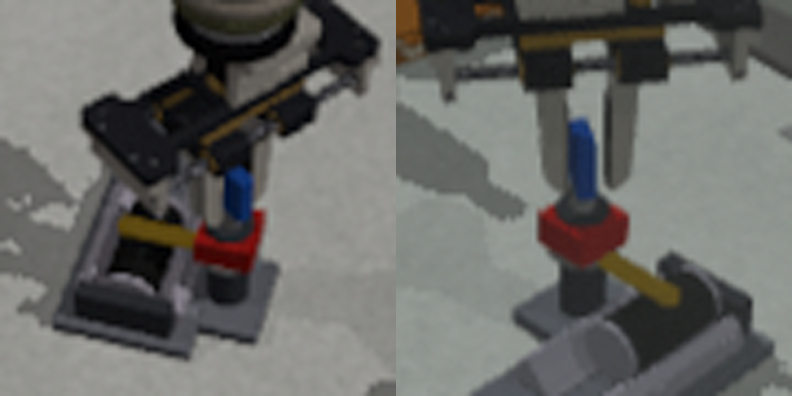

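```bash
python3 -m inch '[[60,[-0.2,0,0],0],[60,[0,0,0],0],[60,[0,0,-2],0],[60,[0,0,-4],0],[60,[0,0,-4],0]]'; python3 -m inch '[[60,[0,2,-4],0],[60,[0,2,-3],0],[60,[0,0,0],0],[60,[0,0,0],0]]'
python3 - <<'E'
from h import *
s,p,M=st();print(p,M.round(3),s["clock"],s["wrist_force"])
c=cal("wrist");im=vision.read_camera("wrist")[:,:,::-1]
cv2.imwrite("pics/l.png",cv2.resize(im[60:210,156:356],None,fx=4,fy=4));cv2.imwrite("pics/l_full.png",im)
h=cv2.cvtColor(im,cv2.COLOR_BGR2HSV);m=(h[:,:,0]>100)&(h[:,:,0]<125)&(h[:,:,1]>150)
k,l,sx,cc=cv2.connectedComponentsWithStats(m.astype(np.uint8));j=1+sx[1:,4].argmax();print(sx[j])
cn=cv2.findContours((l==j).astype(np.uint8),0,2)[0][0]
for z in(.122,.142):
    w=np.array([onz(c,q[0],z)[:2]*1000 for q in cn],np.float32);print(z,cv2.minAreaRect(w))
for q,z in dict(recess=.084,keeper_end=.0595,key_grip=.122,key=.064,roller_mid=.032).items():
    r=lm(q,"wrist")
    if r:print(q,r[0][0].round(1),onz(c,r[0][0],z).round(4),r[0][1])
E
```

```text
clock: 27.35
eef_pos: [0.6264, 0.0999, 0.2311]
ee_rot: [0.0, 0.97, -0.245, -0.001]
wrist_force: [0.5, 0.0, 0.0]
grip_width: 0.592
clock: 27.75
eef_pos: [0.608, 0.0644, 0.3012]
ee_rot: [-0.0, 0.969, -0.245, 0.001]
wrist_force: [-0.3, 0.9, -0.6]
grip_width: 0.6
[0.60798731 0.0643502  0.30116727] [[ 0.88  -0.476  0.001]
 [-0.476 -0.88   0.   ]
 [ 0.001 -0.001 -1.   ]] 27.75 [-0.34869294  0.88332175 -0.62575465]
[253 134  11  30 298]
0.122 ((626.7402954101562, 98.64939880371094), (34.009246826171875, 11.86072063446045), 61.75740051269531)
0.142 ((627.552734375, 100.12924194335938), (31.883268356323242, 11.119272232055664), 61.757354736328125)
recess [257.2 143.1] [0.6277 0.1027 0.084 ] 0.97
keeper_end [288.3 185.2] [0.6379 0.0264 0.0595] 0.63
key_grip [258.8 148.1] [0.6279 0.0988 0.122 ] 0.71
key [258.9 142.2] [0.6298 0.1016 0.064 ] 0.77
roller_mid [285.7 176.9] [0.6402 0.0332 0.032 ] 0.87
```

View pics/l.png

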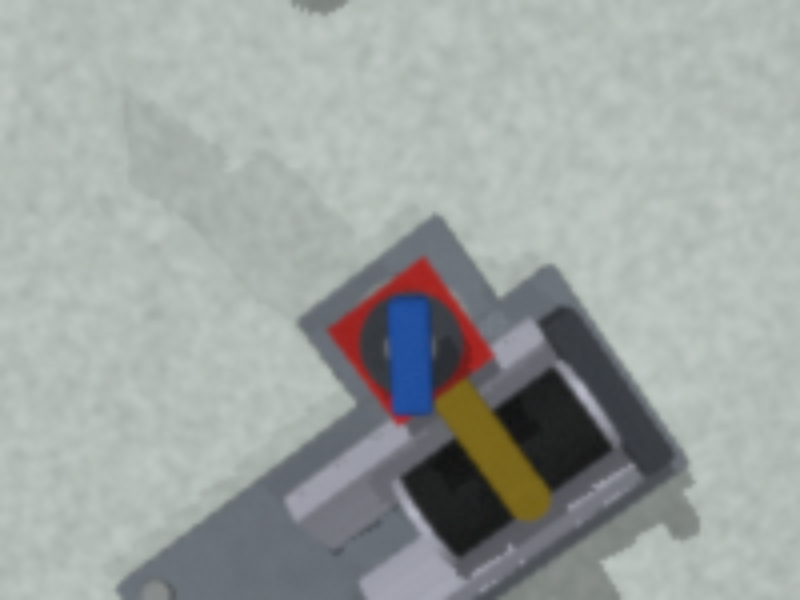

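```bash
python3 -m inch '[[40,[0.05,-2,1],0],[40,[0,-2,3],0],[40,[0,0,4],0],[40,[0,0,3],0],[40,[0,0,3],0]]'; python3 -m inch '[[40,[0,0,2.1],0],[40,[0,0,0.9],0],[40,[0,0,0],0],[0,[0,0,0],0],[0,[0,0,0],0]]' 40; python3 -m inch '[[0,[0,0,0],0],[0,[0,0,0],0],[0,[0,0,0],0],[0,[0,0,0],0]]'; python3 q.py; python3 arm.py
```

```text
clock: 28.55
eef_pos: [0.627, 0.1002, 0.1584]
ee_rot: [0.0, 0.97, -0.245, -0.001]
wrist_force: [0.8, -0.6, 0.1]
grip_width: 0.4
clock: 29.05
eef_pos: [0.6281, 0.0999, 0.1318]
ee_rot: [-0.0, 0.97, -0.245, 0.001]
wrist_force: [-0.5, 0.2, 0.4]
grip_width: 0.272
clock: 29.45
eef_pos: [0.6276, 0.0999, 0.1315]
ee_rot: [-0.0, 0.97, -0.245, 0.0]
wrist_force: [-1.8, 0.0, 7.1]
grip_width: 0.131
[-1.8  0.   7.1] [0.037 0.399 0.131] -28.35
scene arm yaw -82.3 0.0
side arm yaw -81.2 0.0
```

Lift gently, checking that the arm stays put.

```bash
python3 -m inch '[[0,[0,0,-0.2],0],[0,[0,0,-0.2],0],[0,[0,0,0],0]]'; python3 q.py;  python3 arm.py; python3 -m inch '[[0,[0,0,-0.3],0],[0,[0,0,-0.4],0],[0,[0,0,0],0]]'; python3 q.py;  python3 arm.py
```

```text
clock: 29.85
eef_pos: [0.6273, 0.0996, 0.1325]
ee_rot: [-0.0, 0.97, -0.245, -0.001]
wrist_force: [6.2, 3.0, -22.0]
grip_width: 0.129
[  6.2   3.  -22. ] [ 0.502 -1.575  0.101] -28.35
scene arm yaw -82.3 0.0
side arm yaw -80.7 0.0
clock: 30.25
eef_pos: [0.6275, 0.0995, 0.1419]
ee_rot: [0.0, 0.969, -0.245, 0.0]
wrist_force: [-0.6, -0.9, -0.1]
grip_width: 0.125
[-0.6 -0.9 -0.1] [-0.003 -0.067  0.01 ] -28.38
scene arm yaw -82.2 0.0
side arm yaw -80.8 0.0
```

```bash
cat > blue.py <<'E'
from h import *
for n in("scene","side"):
    im=vision.read_camera(n)[:,:,::-1];h=cv2.cvtColor(im,cv2.COLOR_BGR2HSV);m=(h[:,:,0]>100)&(h[:,:,0]<125)&(h[:,:,1]>140)&(h[:,:,2]>50)
    k,l,s,cc=cv2.connectedComponentsWithStats(m.astype(np.uint8));j=1+s[1:,4].argmax();p=st()[1];print(n,s[j],cc[j].round(1),"tcp px",proj(cal(n),p).round(1))
E
python3 blue.py; python3 -m inch '[[0,[0,0,-0.5],0],[0,[0,0,-0.5],0],[0,[0,0,0],0]]'; python3 blue.py;python3 q.py
```

```text
scene [482  19  23  44 161] [492.9  40.1] tcp px [[268.2 191.6]]
side [255 155   4  18  69] [256.4 163.9] tcp px [[255.6 160.5]]
clock: 30.75
eef_pos: [0.6279, 0.0998, 0.1527]
ee_rot: [-0.0, 0.97, -0.245, 0.001]
wrist_force: [0.5, -0.6, -2.2]
grip_width: 0.127
scene [482  19  23  44 164] [492.9  40. ] tcp px [[268.3 189.3]]
side [255 152   5  17  67] [256.5 160. ] tcp px [[255.6 157.2]]
[-0.3  0.4 -1.4] [-0.072 -0.055 -0.008] -28.36
```

```bash
python3 -m inch '[[0,[0,0,-2],0],[0,[0,0,-2.5],0],[0,[0,0,-2.5],0],[0,[1.2,2.8,0],0],[0,[1.8,4.2,0],0]]'; python3 -m inch '[[0,[1.8,4.2,0],0],[0,[1.8,4.2,0],0],[0,[1.8,4.2,0],0],[0,[1.8,4.2,0],0],[0,[1.8,4.2,0],0]]'; python3 -m inch '[[0,[1,1.9,0],0],[0,[0,0,0],0],[0,[0,0,0],0]]';python3 - <<'E'
from h import *
s,p,M=st();print(p,s["clock"],s["joint_pos"].round(2),"shift cm",100*M.T@(np.array([.6008,-.2234,.071])-p))
c=cal("wrist");vision.read_camera("wrist")
for q,z in dict(holder=0,key=p[2]-.066).items():
    r=lm(q,"wrist")
    if r:print(q,onz(c,r[0][0],z).round(4),r[0][1])
E
python3 arm.py
```

```text
clock: 31.35
eef_pos: [0.621, 0.0264, 0.2226]
ee_rot: [-0.001, 0.97, -0.242, 0.001]
wrist_force: [0.7, -0.8, -2.0]
grip_width: 0.129
clock: 31.85
eef_pos: [0.5995, -0.2056, 0.2215]
ee_rot: [0.0, 0.97, -0.245, -0.0]
wrist_force: [1.1, -0.2, -1.9]
grip_width: 0.126
clock: 32.15
eef_pos: [0.5996, -0.2252, 0.2213]
ee_rot: [-0.0, 0.969, -0.245, -0.0]
wrist_force: [-0.6, 1.5, -0.7]
grip_width: 0.127
[ 0.59957232 -0.22517363  0.22134227] 32.15 [ 0.46  0.53 -0.28  1.81  0.19  0.82 -0.41] shift cm [ 0.03234227 -0.20854675 15.03429337]
holder [ 0.6019 -0.2205  0.    ] 0.88
key [ 0.6019 -0.2253  0.1553] 0.68
scene arm yaw -82.7 0.0
side arm yaw -79.8 0.0
```

```bash
python3 -m inch '[[0,[0.05,-0.2,2],0],[0,[0,0,4],0],[0,[0,0,4],0],[0,[0,0,1],0],[0,[0,0,0],0]]'; python3 q.py; python3 -m inch '[[0,[0,0,1],0],[0,[0,0,1],0],[0,[0,0,0.8],0],[0,[0,0,0.6],0],[0,[0,0,0],0]]';python3 q.py; python3 blue.py
```

```text
clock: 32.9
eef_pos: [0.6006, -0.2227, 0.1104]
ee_rot: [-0.0, 0.97, -0.244, -0.002]
wrist_force: [-0.9, 0.1, -0.1]
grip_width: 0.128
[-0.9  0.1 -0.1] [-0.038 -0.046  0.053] -28.29
clock: 33.4
eef_pos: [0.6008, -0.2237, 0.0769]
ee_rot: [0.0, 0.97, -0.245, -0.001]
wrist_force: [0.3, 0.5, -0.6]
grip_width: 0.13
[ 0.3  0.5 -0.6] [-0.028 -0.026  0.006] -28.36
scene [482  19  23  44 159] [492.8  40.3] tcp px [[178.8 168.4]]
side [338 251   6  20  64] [340.6 260.3] tcp px [[337.8 255.7]]
```

```bash
python3 -m inch '[[0,[0,0,0.3],0],[0,[0,0,0],0]]'; python3 q.py; python3 -m inch '[[0,[0,0,0.2],0],[0,[0,0,0],0]]';python3 q.py;  python3 -m inch '[[0,[0,0,0.1],0],[0,[0,0,0],0]]';python3 q.py
```

```text
clock: 33.7
eef_pos: [0.6011, -0.2238, 0.0745]
ee_rot: [0.0, 0.97, -0.245, -0.0]
wrist_force: [-0.6, 1.1, -0.4]
grip_width: 0.129
[-0.6  1.1 -0.4] [-0.032 -0.028 -0.016] -28.37
clock: 33.9
eef_pos: [0.6011, -0.2237, 0.0724]
ee_rot: [0.0, 0.97, -0.245, -0.0]
wrist_force: [-0.9, 0.7, -1.7]
grip_width: 0.13
[-0.9  0.7 -1.7] [-0.046 -0.018 -0.021] -28.36
clock: 34.1
eef_pos: [0.6012, -0.2237, 0.0719]
ee_rot: [0.0, 0.97, -0.245, 0.0]
wrist_force: [-0.3, 0.9, 2.4]
grip_width: 0.127
[-0.3  0.9  2.4] [-0.07   0.179 -0.003] -28.36
```

Seated on the collar (contact at 0.072). Release, retreat up, and verify.

```bash
python3 -m inch '[[0,[0,0,0.05],0],[30,[0,0,0],0],[30,[0,0,0],0],[40,[0,0,0],0],[40,[0,0,0],0]]'; python3 -m inch '[[50,[0,0,-2],0],[50,[0,0,-4],0],[50,[0,0,-4],0],[50,[0,0,-4],0],[50,[0,2,-4],0]]'; python3 -m inch '[[50,[0,2,-3],0],[50,[0,0,0],0],[50,[0,0,0],0]]'; python3 q.py; python3 arm.py
python3 - <<'E'
from h import *
s,p,M=st();c=cal("wrist");im=vision.read_camera("wrist")[:,:,::-1];cv2.imwrite("pics/m.png",cv2.resize(im,None,fx=1.5,fy=1.5))
h=cv2.cvtColor(im,cv2.COLOR_BGR2HSV);m=(h[:,:,0]>100)&(h[:,:,0]<125)&(h[:,:,1]>150)
k,l,sx,cc=cv2.connectedComponentsWithStats(m.astype(np.uint8));j=1+sx[1:,4].argmax();print(sx[j])
cn=cv2.findContours((l==j).astype(np.uint8),0,2)[0][0]
w=np.array([onz(c,q[0],.084)[:2]*1000 for q in cn],np.float32);print(cv2.minAreaRect(w))
cs={n:cal(n) for n in("scene","side")}
for n in cs:vision.read_camera(n)
for q in("roller_mid","roller","keeper_end","recess","key","key_grip","glue","tape","offcut"):
    o=[(cs[n],lm(q,n)[0][0]) for n in cs if lm(q,n)];print(q,[np.round(v,4) for v in tri(o)] if len(o)>1 else o)
E
```

```text
clock: 34.6
eef_pos: [0.6011, -0.2237, 0.071]
ee_rot: [-0.0, 0.97, -0.245, -0.0]
wrist_force: [0.2, 0.7, 0.1]
grip_width: 0.39
clock: 35.1
eef_pos: [0.5928, -0.2386, 0.2528]
ee_rot: [-0.001, 0.97, -0.243, 0.0]
wrist_force: [1.4, -0.6, 0.2]
grip_width: 0.499
clock: 35.4
eef_pos: [0.582, -0.2593, 0.2815]
ee_rot: [0.0, 0.969, -0.246, 0.001]
wrist_force: [0.1, 1.0, -0.1]
grip_width: 0.502
[ 0.1  1.  -0.1] [-0.028 -0.048 -0.029] -28.43
scene arm yaw -82.6 0.0
side arm yaw -79.8 0.0
[255 134  10  26 237]
((602.1367797851562, -223.434814453125), (30.732370376586914, 11.230117797851562), 61.44016647338867)
roller_mid [array([0.6399, 0.04  , 0.039 ]), array([0.0014, 0.0014])]
roller [array([0.6083, 0.0285, 0.0324]), array([0.0009, 0.0009])]
keeper_end [array([0.6332, 0.0259, 0.0601]), array([0.0014, 0.0014])]
recess [array([0.6269, 0.1011, 0.0824]), array([0.0055, 0.0055])]
key [array([ 0.6005, -0.2283,  0.0134]), array([0.0012, 0.0012])]
key_grip [array([ 0.6027, -0.1009,  0.1813]), array([0.1045, 0.1045])]
glue [array([ 0.6398,  0.4109, -0.0098]), array([0.0029, 0.0029])]
tape [array([ 0.4422,  0.4068, -0.001 ]), array([0.0111, 0.0111])]
offcut [array([ 0.7666, -0.2931,  0.0034]), array([0.007, 0.007])]
```

```bash
python3 -m inch '[[50,[-1.8,-4.2,-1],0],[50,[-1.8,-4.2,-1],0],[50,[-1.8,-4.2,0],0],[50,[-1.8,-4.2,0],0],[50,[-1.8,-4.2,0],0]]' >/dev/null; python3 -m inch '[[50,[-1.8,-4.2,0],0],[50,[-1.8,-4.2,0],0],[50,[-0.5,-0.3,0],0],[50,[0,0,0],0],[50,[0,0,0],0]]'
python3 - <<'E'
from h import *
s,p,M=st();c=cal("wrist");im=vision.read_camera("wrist")[:,:,::-1];cv2.imwrite("pics/n_full.png",im)
# calibration for l_full: same camera-in-tool transform
K,r,t=c;Rc=cv2.Rodrigues(r)[0]; T=np.eye(4);T[:3,:3]=Rc;T[:3,3]=t.ravel()
W=np.eye(4);W[:3,:3]=M;W[:3,3]=p; X=T@W
Wl=np.eye(4);Wl[:3,:3]=[[.88,-.476,0],[-.476,-.88,0],[0,0,-1]];Wl[:3,3]=[.60799,.06435,.30117];Tl=X@np.linalg.inv(Wl)
cl=(K,cv2.Rodrigues(Tl[:3,:3])[0],Tl[:3,3])
for nm,c_,I in(("l",cl,cv2.imread("pics/l_full.png")),("now",c,im)):
    I=cv2.resize(I,None,fx=4,fy=4,interpolation=2);h=cv2.cvtColor(I,cv2.COLOR_BGR2HSV)
    for q,m,z in(("arm",(h[:,:,0]>17)&(h[:,:,0]<32)&(h[:,:,1]>180)&(h[:,:,2]>60),.062),("knob",((h[:,:,0]<6)|(h[:,:,0]>174))&(h[:,:,1]>150)&(h[:,:,2]>120),.084),("roller",(h[:,:,2]<45),.05)):
        m=m.copy();m[900:]=0;m[:,:600]=0;m[:,1500:]=0
        m=cv2.morphologyEx(m.astype(np.uint8),cv2.MORPH_OPEN,np.ones((5,5)))
        cn=max(cv2.findContours(m,0,2)[0],key=cv2.contourArea)
        w=np.array([onz(c_,(a[0]+.5)/4-.5,z)[:2]*1000 for a in cn],np.float32);print(nm,q,[np.round(v,1) for v in cv2.minAreaRect(w)])
E
```

```text
clock: 38.45
eef_pos: [0.608, 0.0632, 0.301]
ee_rot: [0.001, 0.969, -0.246, 0.0]
wrist_force: [0.1, -0.4, -0.4]
grip_width: 0.502
l arm [array([634.1,  49.6]), array([16.2, 55.5]), np.float64(6.5)]
l knob [array([627.1,  99.5]), array([39.1, 39.3]), np.float64(8.0)]
l roller [array([656.6,  44.6]), array([26.6, 37.3]), np.float64(8.4)]
now arm [array([635. ,  48.8]), array([16.5, 56.1]), np.float64(8.3)]
now knob [array([627.9,  99.1]), array([39.3, 39.3]), np.float64(7.8)]
now roller [array([657.6,  44.2]), array([26.2, 37.4]), np.float64(8.6)]
```

```bash
python3 -c "
from bench import workorder;print(workorder.job_done())"
```

```text
the job is handed in; nothing more can be done
None
```

I did all the steps in the order asked and handed the job in at about 38.5 s on the robot's clock.

**What I did**
- I tipped the roller into the trough and pushed it until it stopped moving against the end stop at about 12 N.
- I turned the red knob clockwise with the key until it stopped moving, then stood the key back in its holder, let go and moved the arm away.

**Last checks**
- **Knob and yellow arm:** after I took the key out, the wrist camera put the knob within about 0.6° of straight across the bracket, and the arm about the same. This was unchanged from before I lifted the key.
- **Roller:** the networks put its middle about 4–5 mm from my estimate of home, which is about their accuracy.
- **Key:** the top of the handle is centred over the holder to within about 1.5 mm, and its size in the picture fits a fully seated, upright key.
- **Glue and tape:** both were found where they started, within the networks' few-millimetre scatter.
- **Leather block:** I never moved near it, but I have no two-camera starting position to compare it with.

**What went wrong or disagreed**
- **Key wedged in the knob:** it was about 36° out of line with the recess, against the 0.25 rad (14°) of play described. Backing it off dragged the yellow arm back about 16°. I turned the knob to its stop again, let go, regripped the key and pulled it straight out, which took about 22 N before it came free.
- **Arm angle from the side camera:** after the lift it read about −80°, against about −82° from the scene and wrist cameras.
- **Final picture:** I could not view it because the limit of 12 was reached, so the last checks are numbers from the images only.

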